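# Take the heating cartridge from its case and load the degas unit

### The job

Open the lid of the orange instrument case past its balance point so that it stays open by itself, then lift out the metal cartridge and set it down flat on the bench, letting go of it. Then take hold of it afresh and slide it fully home into the low bay of the white degas unit, metal block first with its handle sticking out. Let go, leave the case open, and leave the other things on the bench and in the case where they are.

Things in the scene. Friction and masses are not known exactly. Their poses are not given: they have to be found in the camera images.
- lid (a joint): Opening angle of the orange case's lid, rad: 0 shut, 1.95 leaning back on its stop. Free hinge without spring: below about 1.35 it falls shut, beyond that it falls open and stays. The lid (0.3 kg) weighs about 1.3 N at its handle when shut.
- lid_handle (a point): Middle of the steel round handle bar of the lid. The bar is 10 mm thick, runs along this point's y axis, is free over 100 mm, and stands 42 mm out from the lid's front edge, on the robot's side, with a clear gap of 35 mm behind it. At the start it is about 69 mm above the bench. The point turns with the lid.
- lid_hinge (a point): Middle of the lid's hinge line, on the far rim of the case, 58 mm above the bench. Axes of the case: y along the hinge line, x square to it, pointing away from the robot. The handle bar circles the hinge at 200 mm radius: with the lid shut it lies towards -x, and it goes up and over towards +x. The case is fixed to the bench.
- case_floor (a point): Middle of the foam floor on which the cartridge lies, 14 mm above the bench; axes of the case. The orange case is 160 (x) x 230 (y) mm, walls 5 mm, rim 58 mm above the bench; the shut lid adds 25 mm. The cartridge lies along y, handle towards +y, its block's centre about 40 mm towards -y of this point.
- cartridge_block (a point): Centre of the cartridge's aluminium block (44 mm wide in x, 110 mm long in y, 40 mm high), 20 mm above its flat underside. The blue handle goes on from the block's +y end; 190 mm long in all, about 0.35 kg. In the case, fingers closing along x have 50 mm of free room on each side of the block, over its middle 70 mm.
- cartridge_handle (a point): Middle of the cartridge's blue handle (24 mm wide in x, 80 mm long in y, 28 mm high), 95 mm towards +y from the block's centre, 22 mm above the cartridge's underside. In the case it is sunk between foam blocks that rise to the height of its top, with 3 mm of room: it cannot be gripped there.
- bay_mouth (a point): Middle of the mouth of the white degas unit's bay, at bench height; fixed. The bay is a tunnel from here towards -y: 54 mm wide (x), 50 mm high, 110 mm deep to a solid stop, no floor or sill (things slide in on the bench), sides flared over the first 20 mm. +y points out of the bay. Outside it is 94 mm wide and 62 mm high, with a 16 mm slit along the roof.
- bay_stop (a point): Middle of the bay's solid inner end, at bench height, 110 mm towards -y from the mouth. The cartridge is fully home when its block's end is against this stop: its shoulder is then flush with the mouth and the whole handle outside. Behind the stop, from 15 mm on, stands the unit's housing, 210 mm wide, 135 mm high.
- wrench: Steel wrench, 160 mm, lying on the bench behind the case; leave it. Origin: the middle of its underside.
- jar: Amber glass jar, 60 mm across, 85 mm high, at the back; leave it. Origin: the middle of its underside.
- mug: Blue mug, 80 mm across, 90 mm high, at the back; leave it. Origin: the middle of its underside.
- wash: White wash bottle, 64 mm across, 170 mm high, near the robot on the right; leave it. Origin: the middle of its underside.
- bowl: Steel bowl, 110 mm across, 40 mm high, near the robot on the left; leave it. Origin: the middle of its underside.
- plug: Brass plug, 32 mm across, 38 mm high, standing in a foam pocket of the case; leave it there. Origin: the middle of its underside.

How it is judged:
On the way, in this order (a step that is already met when the one before it is completed fails the run):
1. the lid stands open beyond its balance point by itself, not touched by the robot (value of joint lid above 1.6 rad and contact force between each of the arm, the fingers and lid below 0.1 N), for 0.3 s.
2. the cartridge has been taken out of the case and lies flat on the bench, let go of and not yet home in the bay (height (world z) of cartridge_block below 0.026 m and angle between cartridge_block's own z axis and vertical below 0.12 rad and contact force between each of the fingers, the arm and cartridge below 0.1 N and y of cartridge_block in the frame of bay_mouth above -0.035 m), for 0.3 s.
3. the cartridge is fully home in the bay (height (world z) of cartridge_block below 0.026 m and angle between cartridge_block's own z axis and vertical below 0.12 rad and y of cartridge_block in the frame of bay_mouth below -0.047 m and x of cartridge_block in the frame of bay_mouth between -0.01 and 0.01 m and angle between the y axis of cartridge_block and the y axis of bay_mouth, either way round below 0.15 rad), for 0.2 s.
At the end, for the whole second after the job is handed in: The lid is open beyond 1.6 rad and still; the cartridge lies flat on the bench in the bay (tilt under 0.12 rad), in line with it (within 0.15 rad and 10 mm sideways), its block within about 8 mm of the stop (block centre at y below -47 mm of bay_mouth), at rest and let go of (all of step 3 and value of joint lid above 1.6 rad and contact force between each of the fingers, the arm and cartridge below 0.1 N and linear speed of cartridge below 0.01 m/s and velocity of joint lid below 0.1 rad/s); the robot touches nothing.
It fails at once if the wrench, jar, mug, wash bottle, bowl or plug is shifted by more than 40 mm (distance of any of wrench, jar, mug, wash, bowl, plug from where it was at the start of the episode above 0.04 m).
It also fails if it takes over 62 s, if anything falls off the work surface, if the arm or the gripper's body presses on something with over 40 N, if the wrist force passes 120 N, or if a joint passes its speed limit or range.

### The arm

A 6-joint arm with a two-finger parallel gripper is mounted at the origin on the work surface. World frame = base frame: x ahead of the robot, y to its left, z up, the work surface at z = 0. Lengths are in m, angles in rad, forces in N, time in s.
With the tool pointing down it reaches from about 0.3 to 0.875 m from the base axis. Payload 6.4 kg.
Tool frame: the origin (TCP) lies on the front face of the gripper's body, between the roots of the fingers; the fingertips stand 73 mm ahead of it and the grasp point (between the pads) lies 54 mm ahead of it; z points along the fingers, y is the line along which they close (so a half turn about z gives the same grasp; the last joint's range is limited). The gripper opens to 85 mm and grips with 20 to 120 N. Pads are 22 mm wide; open, the fingers measure 114 mm over their backs; the gripper's body (76 mm by 85 mm) begins 54 mm behind the grasp point. The pads swing forward as they close: fully open they stand 13 mm farther back than shut.
Start: joints at [1.087, 0.181, 1.607, -0, 1.354, -0.206], TCP at [0.158, 0.553, 0.304] pointing down, gripper open.
Joint ranges: [-2.99, 2.99], [-0.89, 2.07], [0.3, 2.58], [-1.14, 4.28], [0, 2.63], [-3.12, 3.12]. Speed limits (rad/s): [2.57, 2.57, 3.01, 3.14, 3.14, 3.14].

### API

Orientations are given as a rotation vector (axis times angle).
In Python, from rig import sensors, imaging, job gives the robot as it stands.
- The arm moves only by the tool servo_tool, never from a script. Its argument "increments" is a list of rows, each an object of numbers: "hand": the gripper command: -1 is fully open, 1 is shut, values between are in proportion; "dx", "dy", "dz": the shift along the world's x, y, z in cm; "ax", "ay", "az": the turn, a rotation vector about the world's x, y, z in rad. A call has 1 to 8 rows; each row shifts and turns the commanded pose from where the row before left it; what a row does not reach is not made up. A row lasts 1/10 s, in which the tool goes at most 50 mm and 8.59 degrees, less where a joint would pass 70% of its speed; a pose out of reach is approached as far as the arm can. A call is refused whole if a number of a shift passes 5 or a number of a turn 0.15, either way. A call with a gripper value outside its range is refused whole. The fingers move at their own pace and stop on an object; "newtons" is the grip in N (left out, the last holds). Time passes only in rows, so rows that do not move let the fingers close. It gives the time, the measured TCP pose, the force, the opening and the grip force at its end, in the units of the state.
- sensors.read_state(): the state, without advancing time (a new reading comes with each control period).
- imaging.get_image(name): name is "scene" or "top"; returns the picture (480x640x3 uint8, blue, green, red); there is no depth.
- imaging.camera_info(name): a dict with "fx", "fy", "cx", "cy" (pixels), "R" (3x3) and "t" (3): a world point X has camera coordinates R X + t. Camera axes: x right, y down, z forward; pixel columns grow to the right and rows downward; lengths in m; the calibration is good to about 2 mm. A picture is of the moment at which its call begins. camera_info takes no time and is no camera call.
- job.close_job(): hands the job in; it is judged then, once.
Trained networks look in the newest picture that a camera, given by its name, has taken for a name from the list of things; names that differ only in an ending like _2 or _b are one class to them, and where a whole thing is asked for, a point or a joint stands for the part that bears it (a point fixed in the world has none). Each returns a list of dicts, best first, with "p" (0 to 1); they miss things now and then, are a little off and sometimes report something else, mostly with a low value. They report only what shows in the picture. A call takes as long as a camera call.
- imaging.trace(camera, thing): "region" (480x640 bool, what is visible of it) and "xy" ([column, row] in pixels, amid what is visible of it).
The state is a dict: "time": time; "qpos": joint angles; "joint_vel": joint speeds; "joint_efforts": joint torques, N m; "ee_pos": TCP position; "tcp_rot": TCP orientation; "wrist_force": force on the tool from outside, world axes, zero at the start; "torque": the same for the moment, N m; "opening": opening from 0.0 (shut) to 1.0 (fully open); "grip_force": force on a finger pad.
Only numpy, scipy, OpenCV 4.12 (cv2) and the standard library are available. Lean on these libraries where they do the work, as an engineer would, in place of code of your own. Each camera call takes 0.05 s, during which the arm holds its last target. There are 200 camera calls.

## Working session

There is one attempt and no reset: what is moved stays moved. The work goes in short steps, Python scripts to look and compute and a tool call to move; the robot and the scene stay as the last step left them, time stands still between calls to the robot, and variables do not carry over. Pictures are saved under pics/ and viewed, at most 10 in all, crops included, and the job is handed in when it is done.

Besides the shell and the picture viewer there is one more tool, called after "Request:" in YAML: its name, and indented under it one key for each argument. servo_tool: Moves the arm, as the interface text tells. Its arguments: {"type":"object","properties":{"increments":{"type":"array","items":{"type":"object","properties":{"hand":{"type":"number"},"dx":{"type":"number"},"dy":{"type":"number"},"dz":{"type":"number"},"ax":{"type":"number"},"ay":{"type":"number"},"az":{"type":"number"}}}},"newtons":{"type":"number"}},"required":["increments"]}

```bash
ls; mkdir -p pics; cat > h.py <<'E'
import numpy as np, cv2
from rig import sensors, imaging, job
def pix2w(cam,uv,z):
    c=imaging.camera_info(cam);R=np.array(c["R"]);t=np.array(c["t"])
    d=R.T@np.array([(uv[0]-c["cx"])/c["fx"],(uv[1]-c["cy"])/c["fy"],1.0]);o=-R.T@t
    return o+d*(z-o[2])/d[2]
def proj(cam,X):
    c=imaging.camera_info(cam);p=np.array(c["R"])@np.array(X)+np.array(c["t"])
    return np.array([c["fx"]*p[0]/p[2]+c["cx"],c["fy"]*p[1]/p[2]+c["cy"]])
E
python3 - <<'E'
from h import *
s=sensors.read_state();print({k:np.round(v,3) for k,v in s.items()})
for n in("scene","top"):
    cv2.imwrite(f"pics/{n}0.png",imaging.get_image(n)); c=imaging.camera_info(n);print(n,c["fx"],np.round(-np.array(c["R"]).T@c["t"],3),np.round(c["R"],2).tolist())
for t in("lid_handle","lid","wrench","jar","mug","wash","bowl","bay_mouth"):
    r=imaging.trace("top",t)
    for q in r[:1]: print(t,round(q["p"],2),q["xy"],np.round(pix2w("top",q["xy"],0.06),3),q["region"].sum())
E
```

```text
pics
{'time': np.float64(0.0), 'qpos': array([ 1.087,  0.182,  1.608,  0.   ,  1.354, -0.206]), 'joint_vel': array([ 0.001,  0.001, -0.001, -0.001, -0.   , -0.001]), 'joint_efforts': array([ 1.0000e-03, -4.4487e+01, -3.5134e+01,  0.0000e+00,  9.0000e-03,
        0.0000e+00]), 'ee_pos': array([0.157, 0.553, 0.303]), 'tcp_rot': array([-4.350e-01, -3.111e+00,  2.000e-03]), 'wrist_force': array([0.489, 0.336, 0.804]), 'torque': array([-0.003,  0.013,  0.01 ]), 'grip_force': np.float64(0.0), 'opening': np.float64(0.998)}
scene 514.8902208575909 [ 1.321 -0.248  0.677] [[0.28, 0.96, 0.01], [0.56, -0.16, -0.81], [-0.78, 0.23, -0.58]]
top 593.7907220336734 [0.358 0.014 1.496] [[0.0, -1.0, -0.0], [-1.0, -0.0, -0.09], [0.09, 0.0, -1.0]]
lid_handle 0.69 [229.4, 242.8] [0.488 0.222 0.06 ] 6879
lid 0.78 [227.2, 243.1] [0.487 0.227 0.06 ] 6859
wrench 0.77 [248.1, 153.4] [0.709 0.179 0.06 ] 414
jar 0.57 [401.0, 141.8] [ 0.74  -0.197  0.06 ] 622
mug 0.78 [340.0, 144.7] [ 0.732 -0.047  0.06 ] 1233
wash 0.61 [460.3, 336.9] [ 0.264 -0.335  0.06 ] 798
bowl 0.87 [168.7, 333.6] [0.269 0.363 0.06 ] 1635
bay_mouth 0.93 [495.1, 221.6] [ 0.543 -0.425  0.06 ] 10149
```

View pics/top0.png

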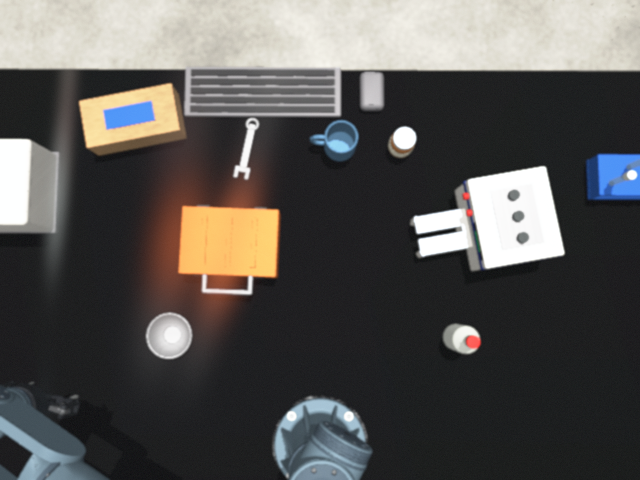

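View pics/scene0.png

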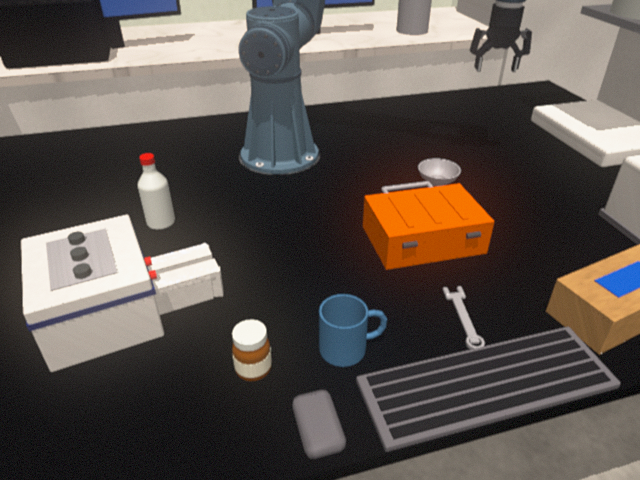

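```bash
python3 - <<'E'
from h import *
q=imaging.trace("top","lid")[0]["region"].astype(np.uint8)
cs=max(cv2.findContours(q,0,2)[0],key=cv2.contourArea)
r=cv2.minAreaRect(cs);print(r,[np.round(pix2w("top",p,0.083),3)[:2] for p in cv2.boxPoints(r)])
h=cv2.convexHull(cs);a=cv2.approxPolyDP(h,4,True)[:,0];print([(p.tolist(),np.round(pix2w("top",p,0.083),3)[:2].tolist()) for p in a])
q=imaging.trace("top","bay_mouth")[0]["region"].astype(np.uint8)
cs=max(cv2.findContours(q,0,2)[0],key=cv2.contourArea)
a=cv2.approxPolyDP(cs,4,True)[:,0];print([(p.tolist(),np.round(pix2w("top",p,0.062),3)[:2].tolist(),np.round(pix2w("top",p,0.135),3)[:2].tolist()) for p in a])
E
```

```text
((228.9615478515625, 250.19229125976562), (98.12646484375, 86.69963836669922), 3.1798300743103027) [array([0.371, 0.339]), array([0.578, 0.333]), array([0.566, 0.097]), array([0.359, 0.107])]
[([183, 207], [0.572, 0.331]), ([277, 210], [0.565, 0.105]), ([275, 275], [0.409, 0.108]), ([251, 294], [0.364, 0.165]), ([203, 292], [0.368, 0.279]), ([179, 271], [0.418, 0.337])]
[([546, 169], [0.673, -0.552], [0.657, -0.523]), ([464, 181], [0.642, -0.35], [0.628, -0.332]), ([456, 190], [0.62, -0.33], [0.606, -0.313]), ([456, 209], [0.573, -0.33], [0.562, -0.312]), ([412, 220], [0.545, -0.222], [0.536, -0.21]), ([417, 232], [0.516, -0.234], [0.508, -0.221]), ([457, 229], [0.524, -0.331], [0.515, -0.314]), ([420, 239], [0.499, -0.241], [0.492, -0.228]), ([417, 256], [0.458, -0.233], [0.453, -0.221]), ([464, 249], [0.475, -0.347], [0.469, -0.329]), ([476, 270], [0.424, -0.375], [0.421, -0.356]), ([560, 254], [0.464, -0.579], [0.459, -0.549])]
```

The top view shows the shut orange case at cols 180–280, rows 207–275, with its handle bar near row 292, cols 203–251. The bay mouth is at about (415, 238), opening to the left. The scene view agrees with this. Next I'll refine the bar and bay positions from the saved picture.

```bash
python3 - <<'E'
from h import *
im=cv2.imread("pics/top0.png").astype(int)
g=im.min(2)
# bar rows
R=[]
for c in range(210,246,5):
    col=g[283:301,c]; w=np.clip(col-60,0,None); R.append((c,(w*np.arange(283,301)).sum()/w.sum()))
R=np.array(R);k=np.polyfit(R[:,0],R[:,1],1);print(R[:,1].round(1),"slope",k[0])
m=g[292]; cols=np.where(g[283:301,190:265].max(0)>90)[0]+190;print("bar cols",cols.min(),cols.max())
cm=(cols.min()+cols.max())/2
print("bar",pix2w("top",(cm,np.polyval(k,cm)),0.069).round(4), "hinge dir yaw",k[0])
# bay roof
msk=(g>150).astype(np.uint8); sub=np.zeros_like(msk);sub[200:270,405:456]=msk[200:270,405:456]
for c in range(420,456,5):
    r=np.where(sub[:,c])[0];print(c,r.min(),r.max(),end="; ")
P=np.argwhere(sub)[:,::-1];r=cv2.minAreaRect(P.astype(np.float32))
print([np.round(pix2w("top",p,0.062),3)[:2].tolist() for p in cv2.boxPoints(r)])
for row in range(214,258,4):
    cc=np.where(sub[row])[0]; print(row,cc.min() if len(cc) else None,end="; ")
cv2.imwrite("pics/bay0.png",cv2.resize(cv2.imread("pics/top0.png")[190:280,395:500],None,fx=6,fy=6,interpolation=2))
E
```

```text
[290.5 290.6 290.8 291.1 291.2 291.5 291.6 291.8] slope 0.03852246042508861
bar cols 201 252
bar [0.3708 0.2251 0.069 ] hinge dir yaw 0.03852246042508861
420 216 255; 425 215 255; 430 214 254; 435 213 253; 440 212 252; 445 211 251; 450 210 251; 455 209 250; [[0.554, -0.222], [0.573, -0.327], [0.474, -0.342], [0.456, -0.238]]
214 427; 218 413; 222 413; 226 415; 230 416; 234 443; 238 420; 242 418; 246 419; 250 419; 254 420;
```

Request:
servo_tool:
  increments:
    - {"dx": 2.6,"dy": -4.1,"az": -0.148,"hand": 0.15}
    - {"dx": 2.6,"dy": -4.1,"az": -0.148,"hand": 0.15}
    - {"dx": 2.6,"dy": -4.1,"az": -0.148,"hand": 0.15}
    - {"dx": 2.6,"dy": -4.1,"az": -0.148,"hand": 0.15}
    - {"dx": 2.6,"dy": -4.1,"az": -0.148,"hand": 0.15}
    - {"dx": 2.6,"dy": -4.1,"az": -0.148,"hand": 0.15}
    - {"dx": 2.6,"dy": -4.1,"az": -0.148,"hand": 0.15}
    - {"dx": 2.6,"dy": -4.1,"az": -0.148,"hand": 0.15}
  newtons: 40

```text
$.increments[0]: bad value
```

Request:
servo_tool:
  increments:
    - {"hand": 0.15,"dx": 2.6,"dy": -4.1,"dz": 0,"ax": 0,"ay": 0,"az": -0.145}
    - {"hand": 0.15,"dx": 2.6,"dy": -4.1,"dz": 0,"ax": 0,"ay": 0,"az": -0.145}
    - {"hand": 0.15,"dx": 2.6,"dy": -4.1,"dz": 0,"ax": 0,"ay": 0,"az": -0.145}
    - {"hand": 0.15,"dx": 2.6,"dy": -4.1,"dz": 0,"ax": 0,"ay": 0,"az": -0.145}
    - {"hand": 0.15,"dx": 2.6,"dy": -4.1,"dz": 0,"ax": 0,"ay": 0,"az": -0.145}
    - {"hand": 0.15,"dx": 2.6,"dy": -4.1,"dz": 0,"ax": 0,"ay": 0,"az": -0.145}
    - {"hand": 0.15,"dx": 2.6,"dy": -4.1,"dz": 0,"ax": 0,"ay": 0,"az": -0.145}
    - {"hand": 0.15,"dx": 2.6,"dy": -4.1,"dz": 0,"ax": 0,"ay": 0,"az": -0.145}
  newtons: 40

```text
time: 1.4
ee_pos: [0.3663, 0.2233, 0.3043]
tcp_rot: [2.075, 2.358, 0.002]
wrist_force: [0.2, -0.4, -0.5]
opening: 0.423
grip_force: 0.0
```

Request:
servo_tool:
  increments:
    - {"hand": 0.15,"dx": 0.45,"dy": 0.15,"dz": -3,"ax": 0,"ay": 0,"az": -0.085}
    - {"hand": 0.15,"dx": 0,"dy": 0,"dz": -4.5,"ax": 0,"ay": 0,"az": -0.085}
    - {"hand": 0.15,"dx": 0,"dy": 0,"dz": -4.5,"ax": 0,"ay": 0,"az": 0}
    - {"hand": 0.15,"dx": 0,"dy": 0,"dz": -4,"ax": 0,"ay": 0,"az": 0}
    - {"hand": 0.15,"dx": 0,"dy": 0,"dz": -2.2,"ax": 0,"ay": 0,"az": 0}
    - {"hand": 1,"dx": 0,"dy": 0,"dz": 0,"ax": 0,"ay": 0,"az": 0}
    - {"hand": 1,"dx": 0,"dy": 0,"dz": 0,"ax": 0,"ay": 0,"az": 0}
    - {"hand": 1,"dx": 0,"dy": 0,"dz": 0,"ax": 0,"ay": 0,"az": 0}
  newtons: 40

```text
time: 2.2
ee_pos: [0.3713, 0.2263, 0.1233]
tcp_rot: [2.26, 2.179, 0.002]
wrist_force: [0.7, -5.0, -1.8]
opening: 0.099
grip_force: 38.9
```

Request:
servo_tool:
  increments:
    - {"hand": 1,"dx": 0.33,"dy": -0.01,"dz": 2.68,"ax": 0,"ay": 0,"az": 0}
    - {"hand": 1,"dx": 0.72,"dy": -0.03,"dz": 2.7,"ax": 0,"ay": 0,"az": 0}
    - {"hand": 1,"dx": 1.09,"dy": -0.04,"dz": 2.58,"ax": 0,"ay": 0,"az": 0}
    - {"hand": 1,"dx": 1.44,"dy": -0.06,"dz": 2.4,"ax": 0,"ay": 0,"az": 0}
    - {"hand": 1,"dx": 1.76,"dy": -0.07,"dz": 2.17,"ax": 0,"ay": 0,"az": 0}
    - {"hand": 1,"dx": 2.04,"dy": -0.08,"dz": 1.91,"ax": 0,"ay": 0,"az": 0}
  newtons: 40

```text
time: 2.8
ee_pos: [0.4464, 0.2237, 0.2689]
tcp_rot: [2.259, 2.177, 0.01]
wrist_force: [19.6, 4.3, -27.6]
opening: 0.099
grip_force: 38.5
```

Request:
servo_tool:
  increments:
    - {"hand": 1,"dx": 2.4,"dy": -0.1,"dz": 1.4,"ax": 0,"ay": 0,"az": 0}
    - {"hand": 1,"dx": 2.5,"dy": -0.1,"dz": 1.15,"ax": 0,"ay": 0,"az": 0}
    - {"hand": 1,"dx": 2.64,"dy": -0.1,"dz": 0.85,"ax": 0,"ay": 0,"az": 0}
  newtons: 30

```text
time: 3.1
ee_pos: [0.5204, 0.2212, 0.305]
tcp_rot: [2.26, 2.18, 0.006]
wrist_force: [-2.5, 1.1, 8.9]
opening: 0.102
grip_force: 41.5
```

Request:
servo_tool:
  increments:
    - {"hand": 1,"dx": 2.75,"dy": -0.1,"dz": 0.53,"ax": 0,"ay": 0,"az": 0}
    - {"hand": 1,"dx": 2.79,"dy": -0.1,"dz": 0.15,"ax": 0,"ay": 0,"az": 0}
    - {"hand": 1,"dx": 2.2,"dy": -0.1,"dz": -0.2,"ax": 0,"ay": 0,"az": 0}
    - {"hand": 0,"dx": 0,"dy": 0,"dz": 0,"ax": 0,"ay": 0,"az": 0}
    - {"hand": 0,"dx": 0,"dy": 0,"dz": 0,"ax": 0,"ay": 0,"az": 0}
    - {"hand": 0,"dx": 0,"dy": 0,"dz": 3,"ax": 0,"ay": 0,"az": 0}
    - {"hand": 0,"dx": 0,"dy": 0,"dz": 4.5,"ax": 0,"ay": 0,"az": 0}
    - {"hand": -1,"dx": -2,"dy": 0,"dz": 3,"ax": 0,"ay": 0,"az": 0}

```text
time: 3.9
ee_pos: [0.5769, 0.2175, 0.4135]
tcp_rot: [2.261, 2.178, 0.004]
wrist_force: [1.6, -0.2, 0.5]
opening: 0.653
grip_force: 0.0
```

Request:
servo_tool:
  increments:
    - {"hand": -1,"dx": -4,"dy": -3,"dz": 0,"ax": 0,"ay": 0,"az": 0}
    - {"hand": -1,"dx": -4,"dy": -3,"dz": 0,"ax": 0,"ay": 0,"az": 0}
    - {"hand": -1,"dx": -4,"dy": -3,"dz": 0,"ax": 0,"ay": 0,"az": 0}
    - {"hand": -1,"dx": -4,"dy": -3,"dz": 0,"ax": 0,"ay": 0,"az": 0}
    - {"hand": -1,"dx": -4,"dy": -3,"dz": 0,"ax": 0,"ay": 0,"az": 0}
    - {"hand": -1,"dx": -4,"dy": -3,"dz": 0,"ax": 0,"ay": 0,"az": 0}
    - {"hand": -1,"dx": 0,"dy": -3,"dz": 0,"ax": 0,"ay": 0,"az": 0}

```text
time: 4.6
ee_pos: [0.3324, 0.0083, 0.4108]
tcp_rot: [2.258, 2.18, 0.003]
wrist_force: [1.1, -0.1, 0.5]
opening: 0.999
grip_force: 0.0
```

```bash
python3 - <<'E'
from h import *
im=imaging.get_image("top");cv2.imwrite("pics/top1.png",im)
for t in("cartridge_block","plug","lid"):
    for q in imaging.trace("top",t)[:2]:
        g=q["region"].astype(np.uint8);P=np.argwhere(g)[:,::-1].astype(np.float32);r=cv2.minAreaRect(P)
        print(t,round(q["p"],2),q["xy"],np.round(pix2w("top",q["xy"],0.05),3),r)
cv2.imwrite("pics/crop1.png",cv2.resize(im[160:320,140:460],None,fx=2.5,fy=2.5,interpolation=2))
E
```

```text
cartridge_block 0.88 [239.3, 240.3] [0.495 0.199 0.05 ] ((231.0, 242.5), (19.0, 78.0), 90.0)
cartridge_block 0.48 [225.6, 183.3] [0.636 0.235 0.05 ] ((226.08346557617188, 182.83013916015625), (107.4590072631836, 53.92167282104492), 2.2025980949401855)
plug 0.31 [497.0, 220.8] [ 0.546 -0.433  0.05 ] ((484.1639709472656, 222.6520233154297), (90.78436279296875, 144.09222412109375), 79.69515228271484)
lid 0.83 [226.8, 183.5] [0.636 0.232 0.05 ] ((225.7598114013672, 182.2845458984375), (108.70594024658203, 53.0815544128418), 2.602562189102173)
```

View pics/crop1.png

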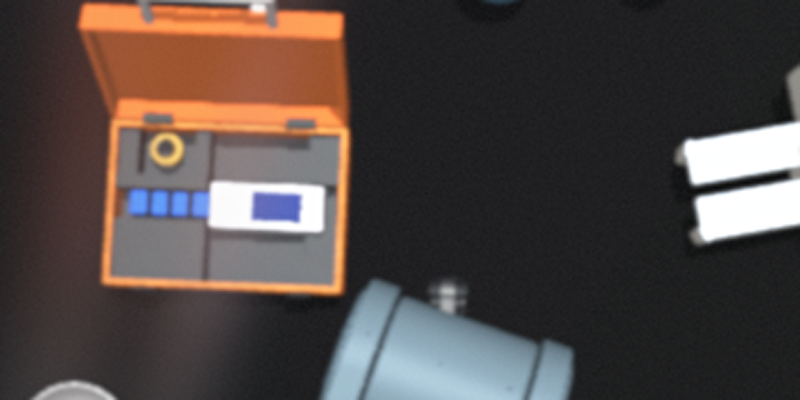

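The lid is leaning back open and stays there. The cartridge block in the full image spans about cols 224–270, rows 232–254. Its blue handle points left (+y), and the plug is at about (206, 220). The gripper is out of the way.

```bash
python3 - <<'E'
from h import *
im=cv2.imread("pics/top1.png").astype(float)
g=im.min(2)
print("block",pix2w("top",(246.8,243),0.054).round(4),pix2w("top",(223.6,243),.054).round(4),pix2w("top",(270,243),.054).round(4))
T=[];S=[];B=[]
for c in range(422,454):
    col=g[:,c]
    u=[r+(128-col[r])/(col[r+1]-col[r]) for r in range(205,225) if col[r]<128<=col[r+1]]
    T.append((c,u[0]))
    r0=224+np.argmin(col[224:242]);rr=np.arange(r0-4,r0+5);w=np.clip(col[rr[0]-3]-col[rr],0,None);S.append((c,(w*rr).sum()/w.sum()))
    b=[r+(col[r]-128)/(col[r]-col[r+1]) for r in range(245,265) if col[r]>=128>col[r+1]];B.append((c,b[-1]))
for n,L in(("top",T),("slit",S),("bot",B)):
    L=np.array(L);k=np.polyfit(L[:,0],L[:,1],1);res=(L[:,1]-np.polyval(k,L[:,0])).std()
    a=pix2w("top",(425,np.polyval(k,425)),.062);b=pix2w("top",(450,np.polyval(k,450)),.062)
    d=a-b;print(n,a.round(4)[:2],b.round(4)[:2],"yaw",np.arctan2(-d[0],d[1]).round(3),"res",res.round(2))
E
```

```text
block [0.488 0.18  0.054] [0.4878 0.2365 0.054 ] [0.4883 0.1234 0.054 ]
top [ 0.5601 -0.254 ] [ 0.5713 -0.315 ] yaw 0.181 res 0.06
slit [ 0.5095 -0.2533] [ 0.5205 -0.3142] yaw 0.18 res 0.04
bot [ 0.4582 -0.2527] [ 0.4697 -0.3133] yaw 0.187 res 0.09
```

Request:
servo_tool:
  increments:
    - {"hand": -1,"dx": 3.1,"dy": 3.45,"dz": -2,"ax": 0,"ay": 0,"az": 0}
    - {"hand": -1,"dx": 3.1,"dy": 3.45,"dz": -2,"ax": 0,"ay": 0,"az": 0}
    - {"hand": -1,"dx": 3.1,"dy": 3.45,"dz": -2,"ax": 0,"ay": 0,"az": 0}
    - {"hand": -1,"dx": 3.1,"dy": 3.45,"dz": -2,"ax": 0,"ay": 0,"az": 0}
    - {"hand": -1,"dx": 3.1,"dy": 3.45,"dz": -2,"ax": 0,"ay": 0,"az": 0}
    - {"hand": -1,"dx": 0,"dy": 0,"dz": -4.5,"ax": 0,"ay": 0,"az": 0}
    - {"hand": -1,"dx": 0,"dy": 0,"dz": -4.5,"ax": 0,"ay": 0,"az": 0}

```text
time: 5.5
ee_pos: [0.4903, 0.1816, 0.2194]
tcp_rot: [-2.257, -2.185, -0.001]
wrist_force: [0.4, 0.6, 0.4]
opening: 1.0
grip_force: 0.0
```

Request:
servo_tool:
  increments:
    - {"hand": -1,"dx": -0.2,"dy": -0.1,"dz": -4.5,"ax": 0,"ay": 0,"az": 0}
    - {"hand": -1,"dx": 0,"dy": 0,"dz": -4.4,"ax": 0,"ay": 0,"az": 0}
    - {"hand": -1,"dx": 0,"dy": 0,"dz": -3.5,"ax": 0,"ay": 0,"az": 0}
    - {"hand": 1,"dx": 0,"dy": 0,"dz": 0,"ax": 0,"ay": 0,"az": 0}
    - {"hand": 1,"dx": 0,"dy": 0,"dz": 0,"ax": 0,"ay": 0,"az": 0}
    - {"hand": 1,"dx": 0,"dy": 0,"dz": 0,"ax": 0,"ay": 0,"az": 0}
    - {"hand": 1,"dx": 0,"dy": 0,"dz": 0,"ax": 0,"ay": 0,"az": 0}
  newtons: 60

```text
time: 6.2
ee_pos: [0.4899, 0.178, 0.0996]
tcp_rot: [2.26, 2.179, 0.006]
wrist_force: [0.3, 1.9, 2.0]
opening: 0.499
grip_force: 62.6
```

Request:
servo_tool:
  increments:
    - {"hand": 1,"dx": 0,"dy": 0,"dz": 1,"ax": 0,"ay": 0,"az": 0}
    - {"hand": 1,"dx": 0,"dy": 0,"dz": 2,"ax": 0,"ay": 0,"az": 0}
    - {"hand": 1,"dx": 0,"dy": 0,"dz": 3,"ax": 0,"ay": 0,"az": 0}
    - {"hand": 1,"dx": 0,"dy": 0,"dz": 3,"ax": 0,"ay": 0,"az": 0}

```text
time: 6.6
ee_pos: [0.4876, 0.1772, 0.1887]
tcp_rot: [-2.262, -2.179, 0.001]
wrist_force: [1.2, 0.1, -4.6]
opening: 0.501
grip_force: 62.4
```

Request:
servo_tool:
  increments:
    - {"hand": 1,"dx": 0,"dy": -4,"dz": 0,"ax": 0,"ay": 0,"az": 0}
    - {"hand": 1,"dx": 0,"dy": -4,"dz": 0,"ax": 0,"ay": 0,"az": 0.03}
    - {"hand": 1,"dx": 0,"dy": -4,"dz": 0,"ax": 0,"ay": 0,"az": 0.047}
    - {"hand": 1,"dx": 0,"dy": -4,"dz": 0,"ax": 0,"ay": 0,"az": 0.047}
    - {"hand": 1,"dx": 0,"dy": -4,"dz": 0,"ax": 0,"ay": 0,"az": 0.047}
    - {"hand": 1,"dx": -0.2,"dy": -4,"dz": 0,"ax": 0,"ay": 0,"az": 0.047}
    - {"hand": 1,"dx": -0.3,"dy": -4,"dz": 0,"ax": 0,"ay": 0,"az": 0}
    - {"hand": 1,"dx": 0,"dy": 0,"dz": -2,"ax": 0,"ay": 0,"az": 0}

```text
time: 7.4
ee_pos: [0.4853, -0.1083, 0.1711]
tcp_rot: [2.011, 2.401, 0.001]
wrist_force: [1.9, 0.4, -3.6]
opening: 0.502
grip_force: 62.6
```

Request:
servo_tool:
  increments:
    - {"hand": 1,"dx": 0,"dy": 0,"dz": -3,"ax": 0,"ay": 0,"az": 0}
    - {"hand": 1,"dx": 0,"dy": 0,"dz": -2.5,"ax": 0,"ay": 0,"az": 0}
    - {"hand": 1,"dx": 0,"dy": 0,"dz": -1.5,"ax": 0,"ay": 0,"az": 0}
    - {"hand": 1,"dx": 0,"dy": 0,"dz": 0,"ax": 0,"ay": 0,"az": 0}

```text
time: 7.8
ee_pos: [0.4816, -0.1021, 0.0959]
tcp_rot: [-2.009, -2.41, 0.002]
wrist_force: [-0.9, -0.7, -4.7]
opening: 0.504
grip_force: 62.4
```

Request:
servo_tool:
  increments:
    - {"hand": 1,"dx": 0,"dy": 0,"dz": -0.6,"ax": 0,"ay": 0,"az": 0}
    - {"hand": 1,"dx": 0,"dy": 0,"dz": -0.4,"ax": 0,"ay": 0,"az": 0}
    - {"hand": 1,"dx": 0,"dy": 0,"dz": 0,"ax": 0,"ay": 0,"az": 0}

```text
time: 8.1
ee_pos: [0.4835, -0.1027, 0.0876]
tcp_rot: [2.011, 2.413, 0.0]
wrist_force: [0.7, 0.5, -4.2]
opening: 0.507
grip_force: 62.6
```

Request:
servo_tool:
  increments:
    - {"hand": 1,"dx": 0,"dy": 0,"dz": -0.2,"ax": 0,"ay": 0,"az": 0}
    - {"hand": 1,"dx": 0,"dy": 0,"dz": -0.2,"ax": 0,"ay": 0,"az": 0}
    - {"hand": 1,"dx": 0,"dy": 0,"dz": 0,"ax": 0,"ay": 0,"az": 0}

```text
time: 8.4
ee_pos: [0.4839, -0.1029, 0.0856]
tcp_rot: [2.011, 2.413, -0.0]
wrist_force: [-9.4, 2.4, 20.2]
opening: 0.506
grip_force: 65.7
```

Request:
servo_tool:
  increments:
    - {"hand": -1,"dx": 0,"dy": 0,"dz": 0,"ax": 0,"ay": 0,"az": 0}
    - {"hand": -1,"dx": 0,"dy": 0,"dz": 0,"ax": 0,"ay": 0,"az": 0}
    - {"hand": -1,"dx": 0,"dy": 0,"dz": 0,"ax": 0,"ay": 0,"az": 0}
    - {"hand": -1,"dx": 0,"dy": 0,"dz": 3,"ax": 0,"ay": 0,"az": 0}
    - {"hand": -1,"dx": 0,"dy": 0,"dz": 4.5,"ax": 0,"ay": 0,"az": 0}
    - {"hand": -1,"dx": -3,"dy": 3,"dz": 3,"ax": 0,"ay": 0,"az": 0}
    - {"hand": -1,"dx": -4,"dy": 3,"dz": 1,"ax": 0,"ay": 0,"az": 0}
    - {"hand": -1,"dx": -4,"dy": 3,"dz": 0,"ax": 0,"ay": 0,"az": 0}

```text
time: 9.2
ee_pos: [0.3753, -0.0142, 0.1985]
tcp_rot: [2.01, 2.409, 0.002]
wrist_force: [0.2, 0.4, -0.7]
opening: 1.003
grip_force: 0.0
```

Request:
servo_tool:
  increments:
    - {"hand": -1,"dx": -3,"dy": 3,"dz": 0,"ax": 0,"ay": 0,"az": 0}
    - {"hand": -1,"dx": -3,"dy": 3,"dz": 0,"ax": 0,"ay": 0,"az": 0}
    - {"hand": -1,"dx": 0,"dy": 0,"dz": 0,"ax": 0,"ay": 0,"az": 0}

```text
time: 9.5
ee_pos: [0.3115, 0.0482, 0.1958]
tcp_rot: [-2.006, -2.414, 0.001]
wrist_force: [-0.5, 0.6, 0.3]
opening: 1.002
grip_force: 0.0
```

```bash
python3 - <<'E'
from h import *
im=imaging.get_image("top");cv2.imwrite("pics/top2.png",im)
for q in imaging.trace("top","cartridge_block")[:2]:
    P=np.argwhere(q["region"])[:,::-1].astype(np.float32);r=cv2.minAreaRect(P)
    print(round(q["p"],2),q["xy"],r,[pix2w("top",p,0.035).round(3)[:2].tolist() for p in cv2.boxPoints(r)])
cv2.imwrite("pics/crop2.png",cv2.resize(im[180:300,260:480],None,fx=3.6,fy=3.6,interpolation=2))
E
```

```text
(no output)
```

View pics/crop2.png

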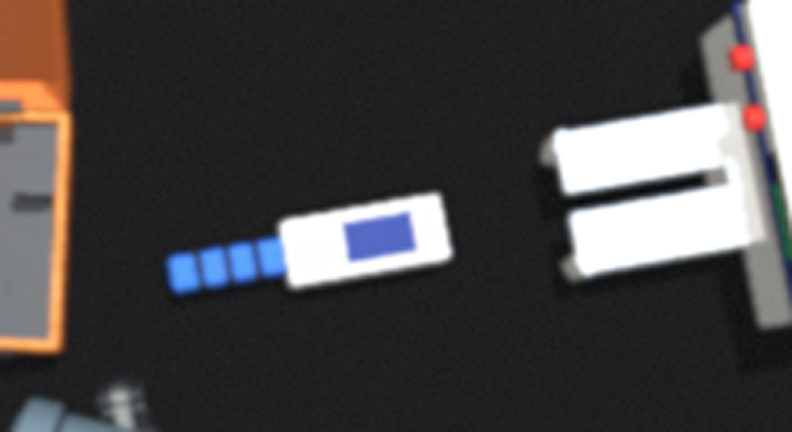

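The cartridge lies flat on the bench, in line with the bay. In the full picture the block spans about cols 337–386, rows 233–261, and the handle reaches left to about col 306. The bay mouth is at about cols 414–420.

```bash
python3 - <<'E'
from h import *
im=cv2.imread("pics/top2.png").astype(int)
m=np.zeros((480,640),np.uint8);m[228:268,300:395]=(im[228:268,300:395].max(2)>110)
blk=m.copy();blk[:,:339]=0
def rect(mm,z):
    P=max(cv2.findContours(mm,0,2)[0],key=cv2.contourArea);(c,s,a)=cv2.minAreaRect(P);return c,s,a,pix2w("top",c,z).round(4)
print(rect(blk,.04));print("handle",rect(np.where(np.arange(640)<336,m,0).astype(np.uint8),.036))
# per column centre line of block
L=[]
for c in range(342,382,2):
    col=im[228:268,c].max(1).astype(float);u=np.where(col>128)[0];a,b=u[0],u[-1]
    L.append((c,228+.5*((a-1+(128-col[a-1])/(col[a]-col[a-1]))+(b+(col[b]-128)/(col[b]-col[b+1])))))
L=np.array(L);k=np.polyfit(L[:,0],L[:,1],1)
a=pix2w("top",(342,np.polyval(k,342)),.04);b=pix2w("top",(382,np.polyval(k,382)),.04);d=a-b
yaw=np.arctan2(-d[0],d[1]);print("axis",a,b,"yaw",yaw)
# lateral offset vs bay axis
th=.18;ex=np.array([np.cos(th),np.sin(th)]);ey=np.array([-np.sin(th),np.cos(th)]);m0=np.array([.505,-.230])
c=(rect(blk,.04)[3])[:2];print("block centre in bay",(c-m0)@ex,(c-m0)@ey, (a[:2]-m0)@ex,(b[:2]-m0)@ex)
row=im[:,:,:].max(2)
for r in (222,226,244,248): print([int(x) for x in row[r,408:424]])
E
```

```text
((360.9027099609375, 246.28192138671875), (19.98531150817871, 46.864105224609375), 79.99201965332031, array([ 0.4825, -0.0994,  0.04  ]))
handle ((321.0033874511719, 253.35238647460938), (11.238118171691895, 30.12278938293457), 79.99201965332031, array([ 0.4649, -0.0013,  0.036 ]))
axis [ 0.47419409 -0.0528493   0.04      ] [ 0.49209448 -0.15132099  0.04      ] yaw 0.17981865212618098
block centre in bay 0.0012447792016798832 0.1325181516802097 0.0014070091117032455 0.0013888588271840357
[35, 54, 92, 125, 141, 159, 220, 255, 255, 255, 255, 255, 255, 255, 255, 255]
[27, 31, 34, 47, 54, 66, 110, 201, 255, 255, 255, 255, 255, 255, 255, 255]
[30, 32, 33, 31, 31, 32, 32, 28, 31, 59, 136, 235, 255, 255, 255, 255]
[32, 32, 32, 30, 26, 24, 23, 21, 20, 26, 71, 162, 250, 255, 255, 255]
```

Request:
servo_tool:
  increments:
    - {"hand": -0.3,"dx": 3.85,"dy": -1.3,"dz": 0,"ax": 0,"ay": 0,"az": 0}
    - {"hand": -0.3,"dx": 3.85,"dy": -1.3,"dz": 0,"ax": 0,"ay": 0,"az": 0}
    - {"hand": -0.3,"dx": 3.85,"dy": -1.3,"dz": 0,"ax": 0,"ay": 0,"az": 0}
    - {"hand": -0.3,"dx": 3.8,"dy": -1.2,"dz": 0,"ax": 0,"ay": 0,"az": 0}
    - {"hand": -0.3,"dx": 0,"dy": 0,"dz": -2,"ax": 0,"ay": 0,"az": 0}
    - {"hand": -0.3,"dx": 0,"dy": 0,"dz": -3,"ax": 0,"ay": 0,"az": 0}

```text
time: 10.2
ee_pos: [0.4723, -0.0076, 0.1472]
tcp_rot: [2.011, 2.408, 0.003]
wrist_force: [0.8, 0.8, -0.4]
opening: 0.652
grip_force: 0.0
```

Request:
servo_tool:
  increments:
    - {"hand": -0.3,"dx": -0.5,"dy": 0.3,"dz": -3,"ax": 0,"ay": 0,"az": 0}
    - {"hand": -0.3,"dx": 0,"dy": 0,"dz": -2.5,"ax": 0,"ay": 0,"az": 0}
    - {"hand": -0.3,"dx": 0,"dy": 0,"dz": -0.9,"ax": 0,"ay": 0,"az": 0}
    - {"hand": -0.3,"dx": 0,"dy": 0,"dz": 0,"ax": 0,"ay": 0,"az": 0}

```text
time: 10.6
ee_pos: [0.4634, -0.0029, 0.0814]
tcp_rot: [-2.011, -2.41, 0.002]
wrist_force: [-0.3, -0.5, 1.1]
opening: 0.646
grip_force: 0.0
```

Request:
servo_tool:
  increments:
    - {"hand": 1,"dx": 0,"dy": 0,"dz": 0,"ax": 0,"ay": 0,"az": 0}
    - {"hand": 1,"dx": 0,"dy": 0,"dz": 0,"ax": 0,"ay": 0,"az": 0}
    - {"hand": 1,"dx": 0,"dy": 0,"dz": 0,"ax": 0,"ay": 0,"az": 0}
    - {"hand": 1,"dx": 0,"dy": 0,"dz": 0,"ax": 0,"ay": 0,"az": 0}
  newtons: 40

```text
time: 11.0
ee_pos: [0.4649, -0.0028, 0.0842]
tcp_rot: [2.009, 2.411, 0.002]
wrist_force: [0.2, -0.8, 5.1]
opening: 0.271
grip_force: 44.3
```

Request:
servo_tool:
  increments:
    - {"hand": 1,"dx": 0.18,"dy": -0.98,"dz": 0,"ax": 0,"ay": 0,"az": 0}
    - {"hand": 1,"dx": 0.36,"dy": -1.97,"dz": 0,"ax": 0,"ay": 0,"az": 0}
    - {"hand": 1,"dx": 0.36,"dy": -1.97,"dz": 0,"ax": 0,"ay": 0,"az": 0}
    - {"hand": 1,"dx": 0.18,"dy": -0.98,"dz": 0,"ax": 0,"ay": 0,"az": 0}

```text
time: 11.4
ee_pos: [0.4753, -0.0616, 0.0841]
tcp_rot: [2.012, 2.412, 0.003]
wrist_force: [-2.2, 10.5, 13.8]
opening: 0.269
grip_force: 45.7
```

Request:
servo_tool:
  increments:
    - {"hand": 1,"dx": 0.27,"dy": -1.48,"dz": 0.1,"ax": 0,"ay": 0,"az": 0}
    - {"hand": 1,"dx": 0.27,"dy": -1.48,"dz": 0,"ax": 0,"ay": 0,"az": 0}
    - {"hand": 1,"dx": 0.27,"dy": -1.48,"dz": 0,"ax": 0,"ay": 0,"az": 0}
    - {"hand": 1,"dx": 0.27,"dy": -1.48,"dz": 0,"ax": 0,"ay": 0,"az": 0}
    - {"hand": 1,"dx": 0.27,"dy": -1.48,"dz": 0,"ax": 0,"ay": 0,"az": 0}
    - {"hand": 1,"dx": 0.27,"dy": -1.48,"dz": 0,"ax": 0,"ay": 0,"az": 0}

```text
time: 12.0
ee_pos: [0.4908, -0.1503, 0.0842]
tcp_rot: [-2.011, -2.412, -0.002]
wrist_force: [-0.6, 7.3, 7.6]
opening: 0.273
grip_force: 44.8
```

Smooth so far, with about 3.5 cm to go.

Request:
servo_tool:
  increments:
    - {"hand": 1,"dx": 0.18,"dy": -0.98,"dz": 0,"ax": 0,"ay": 0,"az": 0}
    - {"hand": 1,"dx": 0.18,"dy": -0.98,"dz": 0,"ax": 0,"ay": 0,"az": 0}
    - {"hand": 1,"dx": 0.14,"dy": -0.79,"dz": 0,"ax": 0,"ay": 0,"az": 0}
    - {"hand": 1,"dx": 0,"dy": 0,"dz": 0,"ax": 0,"ay": 0,"az": 0}

```text
time: 12.4
ee_pos: [0.4961, -0.179, 0.0842]
tcp_rot: [2.011, 2.411, -0.0]
wrist_force: [-0.3, -1.6, 3.3]
opening: 0.273
grip_force: 44.2
```

Request:
servo_tool:
  increments:
    - {"hand": 1,"dx": 0.05,"dy": -0.3,"dz": 0,"ax": 0,"ay": 0,"az": 0}
    - {"hand": 1,"dx": 0.05,"dy": -0.3,"dz": 0,"ax": 0,"ay": 0,"az": 0}
    - {"hand": 1,"dx": 0,"dy": 0,"dz": 0,"ax": 0,"ay": 0,"az": 0}

```text
time: 12.7
ee_pos: [0.4967, -0.1833, 0.0842]
tcp_rot: [-2.011, -2.413, -0.001]
wrist_force: [-1.0, 4.8, 7.5]
opening: 0.271
grip_force: 44.8
```

Request:
servo_tool:
  increments:
    - {"hand": 1,"dx": 0.04,"dy": -0.2,"dz": 0,"ax": 0,"ay": 0,"az": 0}
    - {"hand": 1,"dx": 0.04,"dy": -0.2,"dz": 0,"ax": 0,"ay": 0,"az": 0}
    - {"hand": 1,"dx": 0,"dy": 0,"dz": 0,"ax": 0,"ay": 0,"az": 0}

```text
time: 13.0
ee_pos: [0.4975, -0.187, 0.0842]
tcp_rot: [-2.011, -2.413, -0.001]
wrist_force: [-0.7, 6.3, 9.3]
opening: 0.273
grip_force: 44.8
```

Request:
servo_tool:
  increments:
    - {"hand": 1,"dx": 0.04,"dy": -0.2,"dz": 0,"ax": 0,"ay": 0,"az": 0}
    - {"hand": 1,"dx": 0.04,"dy": -0.2,"dz": 0,"ax": 0,"ay": 0,"az": 0}
    - {"hand": 1,"dx": 0,"dy": 0,"dz": 0,"ax": 0,"ay": 0,"az": 0}

```text
time: 13.3
ee_pos: [0.4983, -0.1909, 0.0842]
tcp_rot: [-2.011, -2.413, -0.001]
wrist_force: [-0.4, 5.8, 9.7]
opening: 0.273
grip_force: 44.9
```

Request:
servo_tool:
  increments:
    - {"hand": 1,"dx": 0.04,"dy": -0.2,"dz": 0,"ax": 0,"ay": 0,"az": 0}
    - {"hand": 1,"dx": 0.04,"dy": -0.2,"dz": 0,"ax": 0,"ay": 0,"az": 0}
    - {"hand": 1,"dx": 0,"dy": 0,"dz": 0,"ax": 0,"ay": 0,"az": 0}

```text
time: 13.6
ee_pos: [0.4988, -0.1935, 0.0842]
tcp_rot: [-2.009, -2.411, -0.004]
wrist_force: [-3.0, 12.7, 13.5]
opening: 0.275
grip_force: 45.6
```

```bash
python3 - <<'E'
from h import *
im=imaging.get_image("scene");cv2.imwrite("pics/crop3.png",cv2.resize(im[190:340,100:320],None,fx=3.6,fy=3.6,interpolation=2))
E
```

```text
(no output)
```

View pics/crop3.png

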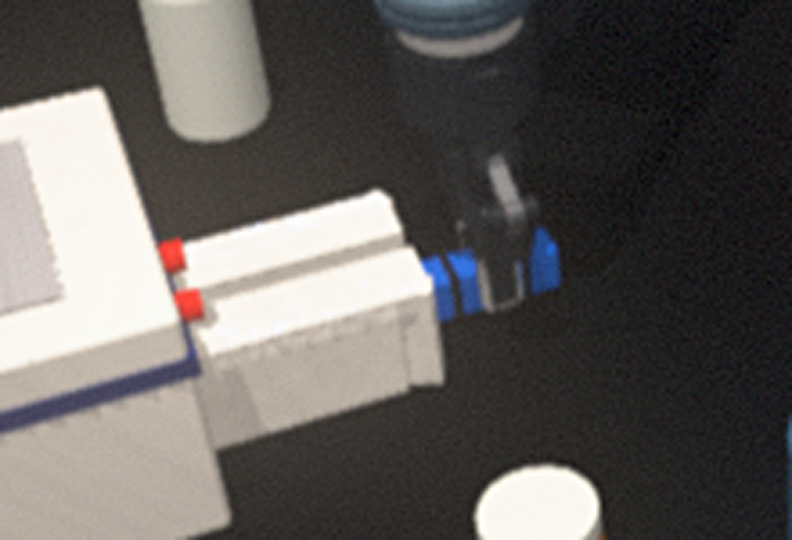

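The scene crop shows the block inside the bay with only the blue handle outside, in crop pixels 425–560. The force is rising, so the block has probably reached the stop. One more nudge will confirm it.

Request:
servo_tool:
  increments:
    - {"hand": 1,"dx": 0.03,"dy": -0.15,"dz": 0,"ax": 0,"ay": 0,"az": 0}
    - {"hand": 1,"dx": 0.03,"dy": -0.15,"dz": 0,"ax": 0,"ay": 0,"az": 0}
    - {"hand": 1,"dx": 0,"dy": 0,"dz": 0,"ax": 0,"ay": 0,"az": 0}

```text
time: 13.95
ee_pos: [0.4989, -0.194, 0.0841]
tcp_rot: [-2.006, -2.408, -0.007]
wrist_force: [-3.2, 24.2, 20.9]
opening: 0.27
grip_force: 46.7
```

At the stop: the force rose to 24 N with no motion. Next I release, back off and lift.

Request:
servo_tool:
  increments:
    - {"hand": 1,"dx": -0.03,"dy": 0.15,"dz": 0,"ax": 0,"ay": 0,"az": 0}
    - {"hand": -0.3,"dx": 0,"dy": 0,"dz": 0,"ax": 0,"ay": 0,"az": 0}
    - {"hand": -0.3,"dx": 0,"dy": 0,"dz": 0,"ax": 0,"ay": 0,"az": 0}
    - {"hand": -0.3,"dx": 0,"dy": 0,"dz": 0,"ax": 0,"ay": 0,"az": 0}
    - {"hand": -0.3,"dx": 0,"dy": 0,"dz": 3,"ax": 0,"ay": 0,"az": 0}
    - {"hand": -0.3,"dx": 0,"dy": 0,"dz": 4.5,"ax": 0,"ay": 0,"az": 0}
    - {"hand": -0.3,"dx": -2,"dy": 3,"dz": 3,"ax": 0,"ay": 0,"az": 0}
    - {"hand": -0.3,"dx": -3,"dy": 3,"dz": 0,"ax": 0,"ay": 0,"az": 0}

```text
time: 14.75
ee_pos: [0.4521, -0.1392, 0.1935]
tcp_rot: [2.007, 2.404, 0.002]
wrist_force: [0.2, 0.4, 0.5]
opening: 0.653
grip_force: 0.0
```

Request:
servo_tool:
  increments:
    - {"hand": -0.3,"dx": -4,"dy": 3,"dz": 0,"ax": 0,"ay": 0,"az": 0}
    - {"hand": -0.3,"dx": -4,"dy": 3,"dz": 0,"ax": 0,"ay": 0,"az": 0}
    - {"hand": -0.3,"dx": -2,"dy": 1,"dz": 0,"ax": 0,"ay": 0,"az": 0}
    - {"hand": -0.3,"dx": 0,"dy": 0,"dz": 0,"ax": 0,"ay": 0,"az": 0}

```text
time: 15.15
ee_pos: [0.3469, -0.0657, 0.188]
tcp_rot: [-2.01, -2.412, 0.001]
wrist_force: [0.1, -0.4, 0.2]
opening: 0.645
grip_force: 0.0
```

```bash
python3 - <<'E'
from h import *
im=imaging.get_image("top");cv2.imwrite("pics/top4.png",im)
cv2.imwrite("pics/crop4.png",cv2.resize(im[130:300,150:500],None,fx=2.2,fy=2.2,interpolation=2))
E
```

```text
(no output)
```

View pics/crop4.png

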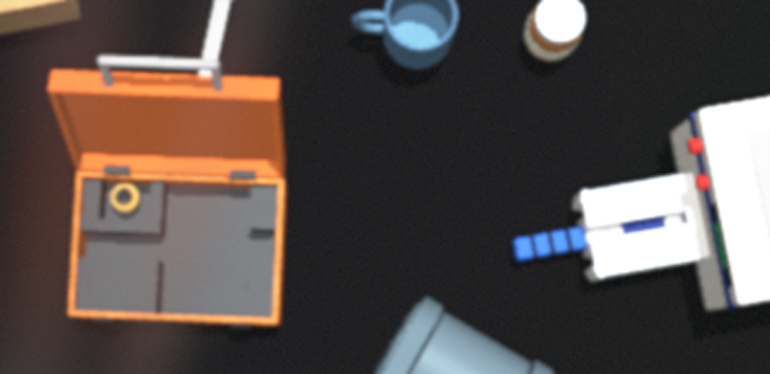

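The lid is open and the other things are undisturbed. The cartridge is home, with its handle sticking out from about 514 to 587 in the crop, and the gripper is clear.

```bash
python3 -c "
from rig import job
print(job.close_job())"
```

```text
the job is handed in; nothing more can be done
None
```

The job is handed in: the lid stays open, and the cartridge was set down on the bench, gripped afresh, pushed against the bay stop and let go; the last picture shows nothing else moved (no verdict was returned).

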